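Feel a wing key into its socket and clamp the tube in the brazing jig

TASK

Take the red wing key out of its wooden rest, stand it in the round well of the blue brazing jig and, pressing only lightly (a few newtons, never over 35 N), turn it clockwise until its square end drops fully home into the hidden square socket. Keep turning clockwise to the stop so that the clamp pad closes on the copper tube, then let go and leave the key standing in the socket. Leave the other things on the hearth where they are.

Things in the scene. Friction and masses are not known exactly. Their poses are not given: they have to be found in the camera images.
- key_grip (a point): Centre of the grip of the loose key (about 0.22 kg), which stands upright: 80 mm above its lower end, 14 mm below its top. Red flat wing on top, 64 mm long (x axis), 14 mm thick (y axis), 26 mm high; below it a red neck 30 x 14 mm, 18 mm high, then the shank. Take the wing from above across its thickness. z axis up along the key.
- key_tip (a point): Centre of the lower end of the same key, 80 mm below key_grip, same axes. The lowest 14 mm are a square tang, 14 x 14 mm, its foot bevelled to 12 mm, its sides parallel to the wing's x and y axes. Above it is a round steel shank, 21 mm in diameter, from 14 to 54 mm above the lower end.
- wing_key: The same key as a whole; its origin and axes are those of key_tip.
- rest_mouth (a point): Centre of the mouth of the hole in the wooden key rest, a fixed block 70 x 70 x 44 mm. The hole is vertical, 24 mm in diameter and 38 mm deep; the key stands on its floor at the start.
- jig: Fixed brazing jig. Origin on the hearth under the vertical axis of the key socket, z up. Steel base plate 100 (x) by 215 mm (y), 8 mm thick, y from -54 to 161 mm; on it a blue cam housing 76 x 76 mm centred on the origin, top at z = 50 mm. A copper tube is fixed across it, along x, at y = 110 mm, top at z = 40 mm.
- socket_mouth (a point): Centre of the mouth of the well in the top of the blue housing, 50 mm above the jig's origin, axes as the jig's. The well is round and vertical, 23 mm in diameter with a 3 mm bevel, and guides the key's shank; it ends 22 mm below its mouth at the spindle's face.
- spindle_face (a point): Centre of the flat top of the brass spindle at the foot of the well, 28 mm above the jig's origin; this point does not turn with it, axes as the jig's. In the face is a square socket 16 x 16 mm, 16 mm deep. The key's lower end rides on the face until tang and socket line up within about 0.1 rad, then drops 14 mm, until the shank's shoulder sits on the face: fully home.
- socket_floor (a point): Floor of the square socket, 16 mm below the face; does not turn, axes as the jig's. The spindle's angle is not measured: at the start the socket's sides stand 0.2 to 0.8 rad clockwise (from above) of the jig's x and y axes. The key fits in any quarter turn, with about 0.15 rad play. The spindle turns at under 0.15 Nm, stays where left, stops dead at 1.5 rad clockwise.
- clamp_pad (a joint): Travel (m) of the brass clamp pad, a 24 mm disc on a plunger between housing and tube, towards the copper tube (+y of the jig): 0 open, 0.008 bearing on the tube. The cam leaves it at 0 until the spindle stands about 0.86 rad clockwise, then moves it 0.0125 m per rad: 0.008 at the spindle's stop (1.5 rad).
- steel_block: Ground steel block, 32 x 50 x 25 mm, bystander; origin under its centre.
- hex_bolt: Bolt standing on its head, 28 x 24 x 70 mm, bystander; origin under its centre.
- nut_0: Steel nut, 35 x 30 x 16 mm, bystander; origin under its centre.
- chisel: Blue cold chisel lying flat, 22 x 158 x 12 mm (long along its y), bystander; origin under its centre.
- spare_bracket: Black bent flat-bar bracket, 60 x 111 x 25 mm, bystander; origin under its centre.
Mind the look-alikes: they are no part of the job. Of the things like the wing_key, leave any that is turquoise; of the rest the smaller one is meant. There is more than one size of the part that bears rest_mouth; the job needs the larger.

How it is judged:
On the way, in this order (a step that is already met when the one before it is completed fails the run):
1. the key is lifted clear of its rest (z of key_tip in the frame of rest_mouth above 0.01 m and contact force between the fingers and wing_key above 1 N), for 0.1 s.
2. the key's square end has dropped home into the socket, before the clamp is closed (z of key_tip in the frame of jig below 0.0165 m and horizontal distance between key_tip and jig below 0.005 m and angle between key_tip's own z axis and vertical below 0.1 rad), for 0.1 s.
3. the clamp pad bears on the tube, with the key home (value of joint clamp_pad above 0.007 m and z of key_tip in the frame of jig below 0.0165 m), for 0.1 s.
At the end, for the whole second after the job is handed in: The clamp pad has travelled more than 7 of its 8 mm to the tube; the key stands at rest in the socket, its lower end less than 16.5 mm above the jig's underside (14 mm is fully home), within 5 mm of the socket's axis and tilted less than 0.1 rad (all of step 3 and horizontal distance between key_tip and jig below 0.005 m and angle between key_tip's own z axis and vertical below 0.1 rad and linear speed of wing_key below 0.02 m/s); the robot touches nothing.
It fails at once if the key is pushed against the jig with more than 35 N while it is not yet home (contact force between wing_key and jig above 35 N and z of key_tip in the frame of jig above 0.0185 m).
It fails at once if another thing on the hearth is moved by more than 20 mm (distance of any of steel_block, hex_bolt, nut_0, chisel, spare_bracket from where it was at the start of the episode above 0.02 m).
It also fails if it takes over 61 s, if anything falls off the work surface, if the arm or the gripper's body presses on something with over 40 N, if the wrist force passes 120 N, or if a joint passes its speed limit or range.

ROBOT

A 6-joint arm with a two-finger parallel gripper is mounted at the origin on a cart in front of the work surface, level with it; the furniture and walls round the work are solid. World frame = base frame: x ahead of the robot, y to its left, z up, the work surface at z = 0. Lengths are in m, angles in rad, forces in N, time in s.
With the tool pointing down it reaches from about 0.3 to 0.875 m from the base axis. Payload 6.4 kg.
Tool frame: the origin (TCP) lies midway between the tips of the shut fingers; the grasp point (between the pads) lies 19 mm behind it (grasp_offset is the distance from the TCP to the grasp point, in m); z points along the fingers, y is the line along which they close (so a half turn about z gives the same grasp; the last joint's range is limited). The gripper opens to 85 mm and grips with 20 to 120 N. Pads are 22 mm wide; open, the fingers measure 114 mm over their backs; the gripper's body (76 mm by 85 mm) begins 54 mm behind the grasp point. The pads swing forward as they close: fully open they stand 13 mm farther back than shut.
Start: joints at [-1.477, 0.181, 1.607, -0, 1.354, -0.206], TCP at [0.17, -0.549, 0.231] pointing down, gripper open.
Joint ranges: [-2.99, 2.99], [-0.89, 2.07], [0.3, 2.58], [-1.14, 4.28], [0, 2.63], [-3.12, 3.12]. Speed limits (rad/s): [2.57, 2.57, 3.01, 3.14, 3.14, 3.14].

INTERFACE

Orientations are given as a unit quaternion [w, x, y, z].
In Python, from bench import * gives the robot as it stands. The module is installed in compiled form; this text tells all that it offers.
- The arm moves only by the tool servo_tool, never from a script. Its argument "commands" is text: rows parted by semicolons, each of 7 numbers parted by spaces: the turn, a rotation vector about the tool's x, y, z in rad, then the shift along the tool's x, y, z in mm, then the opening, from 0 (shut) to 1 (fully open). In form: wx wy wz dx dy dz claw; .... A call has 1 to 5 rows; each row shifts and turns the commanded pose from where the row before left it, along the tool's axes as they then stand; what a row does not reach is not made up. A row lasts 1/8 s, in which the tool goes at most 62.5 mm and 10.7 degrees, less where a joint would pass 70% of its speed; a pose out of reach is approached as far as the arm can. A call with a gripper value outside its range is refused whole. The fingers move at their own pace and stop on an object; the grip force is fixed at half the most. Time passes only in rows, so rows that do not move let the fingers close. It gives the time, the measured TCP pose, the force, the opening and the grip force at its end, in the units of the state.
- get_obs(): the state, without advancing time (a new reading comes with each control period).
- camera(name): name is "scene" or "top"; returns the picture (480x640x3 uint8, blue, green, red); there is no depth.
- calibration(name): a dict with "fx", "fy", "cx", "cy" (pixels), "R" (3x3) and "t" (3): a world point X has camera coordinates R X + t. Camera axes: x right, y down, z forward; pixel columns grow to the right and rows downward; lengths in m; the calibration is good to about 2 mm. A picture is of the moment at which its call begins. calibration takes no time and is no camera call.
- hand_in(): hands the job in; it is judged then, once.
The state is a dict: "time_s": time; "q": joint angles; "dq": joint speeds; "joint_efforts": joint torques, N m; "eef_pos": TCP position; "eef_rot": TCP orientation; "wrist_force": force on the tool from outside, world axes, zero at the start; "torque": the same for the moment, N m; "opening": opening from 0.0 (shut) to 1.0 (fully open); "grasp_force": force on a finger pad.
Only numpy, scipy, OpenCV 4.12 (cv2) and the standard library are available. Lean on these libraries where they do the work, as an engineer would, in place of code of your own. Each camera call takes 0.05 s, during which the arm holds its last target. There are 200 camera calls.

## Working session

There is one attempt and no reset: what is moved stays moved. The work goes in short steps, Python scripts to look and compute and a tool call to move; the robot and the scene stay as the last step left them, time stands still between calls to the robot, and variables do not carry over. Pictures are saved under pics/ and viewed, at most 10 in all, crops included, and the job is handed in when it is done.

Besides the shell and the picture viewer there is one more tool, called after "Request:" in YAML: its name, and indented under it one key for each argument. servo_tool: Moves the arm, as the interface text tells. Its arguments: {"type":"object","properties":{"commands":{"type":"string"}},"required":["commands"]}

```bash
mkdir -p pics
python3 - <<'E'
from bench import *
import cv2
for n in("scene","top"):
    im=camera(n);cv2.imwrite(f"pics/{n}0.png",im);c=calibration(n);print(n,c)
print(get_obs())
E
```

```text
scene {'fx': 460.27282067306885, 'fy': 460.27282067306885, 'cx': 321.30877621858707, 'cy': 242.82710357293684, 'R': array([[-0.53774399, -0.84303388, -0.01119259],
       [-0.52838329,  0.34732407, -0.77471097],
       [ 0.65699505, -0.4106822 , -0.63221644]]), 't': array([0.27217677, 0.342376  , 0.82551641])}
top {'fx': 539.9991546557585, 'fy': 539.9991546557585, 'cx': 316.75675208225243, 'cy': 242.12816718268758, 'R': array([[ 0.02858011, -0.99957781,  0.00523254],
       [-0.9913765 , -0.02901457, -0.127792  ],
       [ 0.12788987, -0.00153511, -0.99178719]]), 't': array([-0.02848491,  0.51951207,  1.13510727])}
{'time_s': 0.1, 'q': array([-1.47726856e+00,  1.81463202e-01,  1.60789486e+00, -5.00453859e-05,
        1.35380247e+00, -2.06306338e-01]), 'dq': array([-0.00036901, -0.00145207, -0.00063489,  0.00083304,  0.0010584 ,
        0.00121699]), 'joint_efforts': array([ 1.32046066e-04, -4.45883632e+01, -3.52237988e+01, -1.81573973e-04,
        4.21299905e-03, -1.44311208e-06]), 'eef_pos': array([ 0.16978395, -0.54884547,  0.23048259]), 'eef_rot': array([-7.84068211e-04,  9.88782358e-01,  1.49361415e-01,  1.97894171e-05]), 'wrist_force': array([-0.53559863, -0.20465876,  0.81525899]), 'torque': array([ 0.00462221, -0.02029043,  0.01370125]), 'grasp_force': 0.0, 'opening': 0.9997930886555202}
```

View pics/scene0.png

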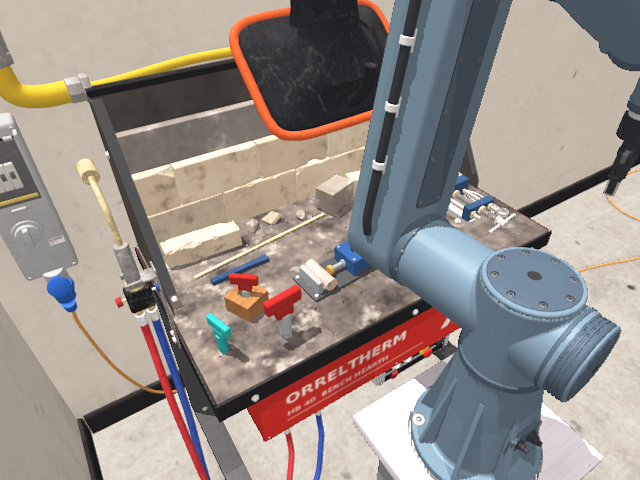

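View pics/top0.png

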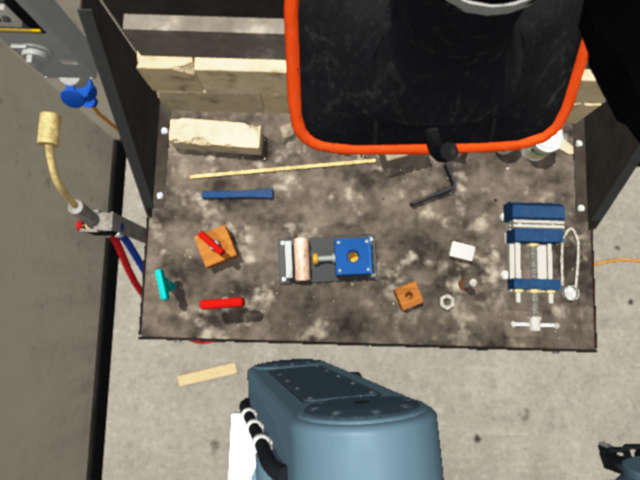

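Candidates for the key: the red wing in the wooden block at top (212,242), the larger free-standing red one at (221,303), and the turquoise one at (162,284). The rests are a larger block at (216,247) and a smaller one at (408,296). I choose the red key at (212,242). The jig is at (353,257), with its tube to the left (+y).

```bash
cat > h.py <<'E'
import numpy as np, cv2
from bench import *
def ray(n,uv):
    c=calibration(n);d=c["R"].T@np.array([(uv[0]-c["cx"])/c["fx"],(uv[1]-c["cy"])/c["fy"],1.]);return -c["R"].T@c["t"],d
def onz(n,uv,z):
    o,d=ray(n,uv);return (o+d*(z-o[2])/d[2])
def proj(n,X):
    c=calibration(n);p=c["R"]@np.array(X)+c["t"];return p[0]/p[2]*c["fx"]+c["cx"],p[1]/p[2]*c["fy"]+c["cy"]
E
python3 - <<'E'
from h import *
im=cv2.imread("pics/top0.png");hsv=cv2.cvtColor(im,cv2.COLOR_BGR2HSV)
red=((hsv[...,0]<6)|(hsv[...,0]>174))&(hsv[...,1]>170)&(hsv[...,2]>60)
def cnts(m,x0,y0,x1,y1,amin):
    k=np.zeros(m.shape,np.uint8);k[y0:y1,x0:x1]=m[y0:y1,x0:x1];return [c for c in cv2.findContours(k,0,1)[0] if cv2.contourArea(c)>amin]
print("cam",ray("top",(0,0))[0],ray("scene",(0,0))[0])
for c in cnts(red,180,220,250,315,30):
    r=cv2.minAreaRect(c);b=cv2.boxPoints(r);print("red",r)
    P=np.array([onz("top",p,.1) for p in b]);print(P[:,:2].round(4),P.mean(0))
    print(hsv[int(r[0][1]),int(r[0][0])])
blue=(hsv[...,0]>100)&(hsv[...,0]<125)&(hsv[...,1]>150)
for c in cnts(blue,320,225,385,285,100):
    r=cv2.minAreaRect(c);print("blue",r);P=np.array([onz("top",p,.05) for p in cv2.boxPoints(r)]);print(P.round(4),P.mean(0))
wood=(hsv[...,0]>5)&(hsv[...,0]<18)&(hsv[...,1]>120)&(hsv[...,2]>110)
for c in cnts(wood,185,215,245,275,100):
    r=cv2.minAreaRect(c);print("wood",r);P=np.array([onz("top",p,.044) for p in cv2.boxPoints(r)]);print(P[:,:2].round(4),P.mean(0))
a=cv2.resize(im[215:320,180:255],None,fx=5.6,fy=5.6,interpolation=cv2.INTER_CUBIC)
b=cv2.resize(im[225:290,320:385],None,fx=5.6,fy=5.6,interpolation=cv2.INTER_CUBIC)
o=np.zeros((588,a.shape[1]+b.shape[1],3),np.uint8);o[:a.shape[0],:a.shape[1]]=a;o[:b.shape[0],a.shape[1]:]=b
cv2.imwrite("pics/crop1.png",o)
E
```

```text
cam [ 0.37067744 -0.01165695  1.19232339] [-0.21509301  0.4495637   0.79019386]
red ((221.5310516357422, 302.8724365234375), (9.633275985717773, 43.43279266357422), 85.2363510131836)
[[0.3877 0.2189]
 [0.3974 0.1323]
 [0.3783 0.1298]
 [0.3686 0.2162]] [0.38298066 0.17430098 0.1       ]
[  2 227 245]
red ((210.78233337402344, 242.67059326171875), (30.695659637451172, 6.941774845123291), 40.601295471191406)
[[0.5184 0.2316]
 [0.5295 0.223 ]
 [0.4899 0.1734]
 [0.4788 0.182 ]] [0.50415026 0.2024758  0.1       ]
[  2 231 241]
blue ((352.8507080078125, 256.3642883300781), (36.29220962524414, 36.48247528076172), 87.27368927001953)
[[ 0.5255 -0.0495  0.05  ]
 [ 0.5316 -0.1273  0.05  ]
 [ 0.4542 -0.1322  0.05  ]
 [ 0.4483 -0.0551  0.05  ]] [ 0.48988141 -0.09102166  0.05      ]
wood ((214.9329833984375, 245.47052001953125), (34.38062286376953, 34.53594970703125), 68.74949645996094)
[[0.5248 0.2531]
 [0.554  0.1856]
 [0.4856 0.1555]
 [0.4568 0.2227]] [0.50531906 0.20420413 0.044     ]
```

View pics/crop1.png

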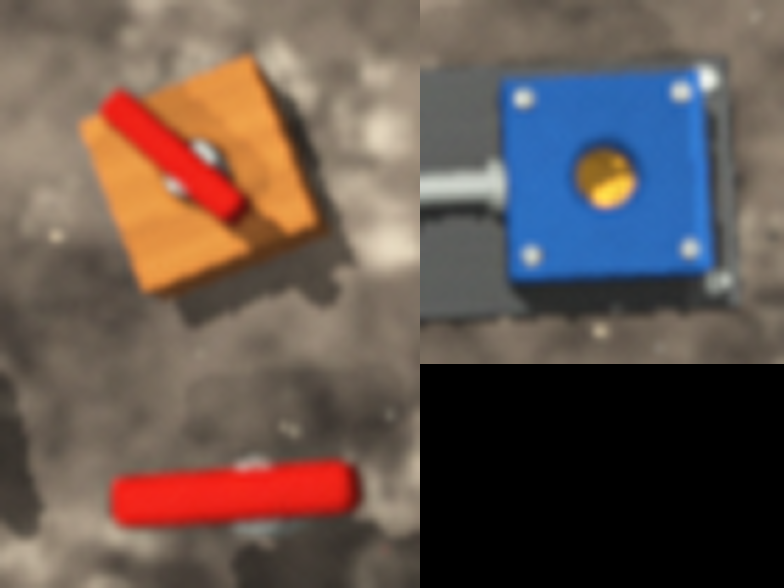

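Top crop: the red key stands in the larger wooden block, wing running upper left to lower right, measured 63.5 x 14 mm at z = 0.1. That matches the 64 x 14 mm given, while the free-standing one measures 87 x 19 mm, so it is too big. The jig's well is at (353,257) and shows the brass spindle. I check hood clearance and then go.

```bash
cat >> h.py <<'E'
from scipy.spatial.transform import Rotation as Ro
def st():
    o=get_obs();R=Ro.from_quat(np.roll(o["eef_rot"],-1));return o,R
def go(p,th):
    """delta in tool axes (rad, mm) to TCP p, tool down with x at world angle th(rad)"""
    o,R=st();x=np.array([np.cos(th),np.sin(th),0]);z=np.array([0,0,-1.]);T=Ro.from_matrix(np.c_[x,np.cross(z,x),z])
    print("pos",o["eef_pos"].round(4),"q",o["q"].round(2),"F",o["wrist_force"].round(1),"M",o["torque"].round(2),"open",round(o["opening"],3),"g",round(o["grasp_force"],1),"t",o["time_s"])
    print("rot",(R.inv()*T).as_rotvec().round(3),"shift",(R.inv().apply(np.array(p)-o["eef_pos"])*1000).round(1))
E
python3 - <<'E'
from h import *
for a,b in (((300,142),(272,132)),((560,143),(395,120))):
    o1,d1=ray("top",a);o2,d2=ray("scene",b)
    s=np.linalg.lstsq(np.c_[d1,-d2],o2-o1,rcond=None)[0];print(o1+s[0]*d1,o2+s[1]*d2)
go((.504,.2025,.2),.897)
E
```

```text
[0.64824431 0.01947539 0.3276772 ] [0.65559695 0.03171474 0.33047821]
[ 0.69161532 -0.45561764  0.23178089] [ 0.73374495 -0.40122861  0.22071881]
pos [ 0.1698 -0.5488  0.2305] q [-1.48  0.18  1.61 -0.    1.35 -0.21] F [-0.5 -0.2  0.8] M [ 0.   -0.02  0.01] open 1.0 g 0.0 t 0.1
rot [-0.001 -0.001 -0.597] shift [ 541.2 -619.1   31.6]
```

Request:
servo_tool:
  commands: "0 0 0 34 -42 0 1;0 0 0 36 -41 0 1;0 0 0 36 -41 0 1;0 0 0 36 -41 0 1;0 0 0 36 -41 0 1"

```text
time_s: 0.72
eef_pos: [0.2794, -0.2982, 0.231]
eef_rot: [-0.0, 0.989, 0.149, 0.0]
wrist_force: [0.9, -0.3, 0.5]
opening: 0.999
grasp_force: 0.0
```

Request:
servo_tool:
  commands: "0 0 0 36 -41 0 1;0 0 0 36 -41 0 1;0 0 0 36 -41 0 1;0 0 0 36 -41 0 1;0 0 0 36 -41 0 1"

```text
time_s: 1.35
eef_pos: [0.3908, -0.0492, 0.2313]
eef_rot: [0.0, 0.989, 0.149, 0.0]
wrist_force: [0.8, -0.3, -0.2]
opening: 0.997
grasp_force: 0.0
```

Request:
servo_tool:
  commands: "0 0 0 36 -41 0 1;0 0 0 36 -41 0 1;0 0 0 36 -41 0 1;0 0 0 36 -41 0 1;0 0 0 36 -41 0 1"

```text
time_s: 1.98
eef_pos: [0.5022, 0.1999, 0.2309]
eef_rot: [0.0, 0.989, 0.15, -0.0]
wrist_force: [0.8, -0.8, -0.1]
opening: 1.006
grasp_force: 0.0
```

Request:
servo_tool:
  commands: "0 0 -0.15 0 0 0 1;0 0 -0.15 0 0 0 1;0 0 -0.15 0 0 0 1;0 0 -0.147 0 0 0 1;0 0 0 0 0 0 1"

```text
time_s: 2.6
eef_pos: [0.5016, 0.198, 0.2309]
eef_rot: [-0.0, 0.901, 0.433, -0.0]
wrist_force: [0.2, -0.0, -0.6]
opening: 0.998
grasp_force: 0.0
```

Run:
```python
from h import *
im=camera("top");cv2.imwrite("pics/top1.png",im)
go((.504,.2025,.067),.897)
c=camera("scene")
cv2.imwrite("pics/crop2.png",cv2.resize(c[150:370,150:430],None,fx=2.5,fy=2.5))
```

```text
pos [0.5017 0.198  0.2309] q [0.16 0.1  1.7  0.   1.34 0.83] F [-0.1 -0.2  0.2] M [ 0.    0.02 -0.02] open 1.003 g 0.0 t 2.65
rot [-0.001  0.001 -0.003] shift [  5.   -0.9 163.9]
```

View pics/crop2.png

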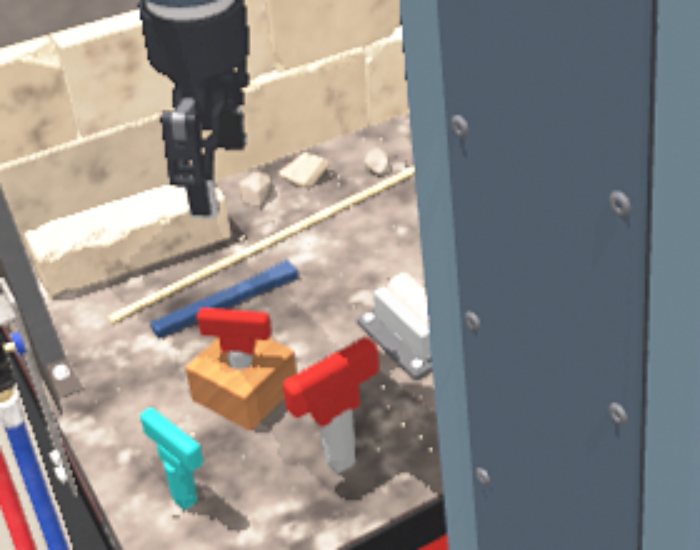

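Crop: the gripper is above the correct small key, in the orange rest at (235,340). The big red key at (335,400) is well clear.

Request:
servo_tool:
  commands: "0 0 -0.003 5 -1 30 1;0 0 0 0 0 40 1;0 0 0 0 0 40 1;0 0 0 0 0 35 1;0 0 0 0 0 19 1"

```text
time_s: 3.32
eef_pos: [0.5029, 0.2023, 0.065]
eef_rot: [-0.0, 0.901, 0.434, -0.002]
wrist_force: [0.0, 0.4, 0.1]
opening: 0.997
grasp_force: 0.0
```

Request:
servo_tool:
  commands: "0 0 0 0 0 0 0.5;0 0 0 0 0 0 0.3;0 0 0 0 0 0 0;0 0 0 0 0 0 0;0 0 0 0 0 0 0"

```text
time_s: 3.95
eef_pos: [0.5048, 0.2029, 0.0684]
eef_rot: [0.0, 0.901, 0.435, 0.001]
wrist_force: [-2.7, 0.9, 6.6]
opening: 0.157
grasp_force: 58.4
```

Request:
servo_tool:
  commands: "0 0 0 0 0 0 0;0 0 0 0 0 0 0;0 0 0 0 0 0 0"

```text
time_s: 4.32
eef_pos: [0.5048, 0.2029, 0.0684]
eef_rot: [0.0, 0.901, 0.435, 0.001]
wrist_force: [-2.4, 0.3, 6.5]
opening: 0.157
grasp_force: 58.4
```

Run:
```python
from h import *
go((.504,.2025,.167),.897)
```

```text
pos [0.5048 0.2029 0.0684] q [0.16 0.32 1.8  0.   1.02 0.83] F [-2.4  0.3  6.5] M [0.19 0.38 0.01] open 0.157 g 58.4 t 4.325
rot [ 0.001 -0.001  0.003] shift [ -0.7  -0.3 -98.6]
```

Request:
servo_tool:
  commands: "0 0 0 0 0 -15 0;0 0 0 0 0 -20 0;0 0 0 0 0 -25 0;0 0 0 0 0 -25 0;0 0 0 0 0 -20 0"

```text
time_s: 4.95
eef_pos: [0.5043, 0.2025, 0.1739]
eef_rot: [0.0, 0.9, 0.435, 0.0]
wrist_force: [-0.0, 0.5, -2.8]
opening: 0.153
grasp_force: 58.6
```

Run:
```python
from h import *
im=camera("scene");cv2.imwrite("pics/crop3.png",cv2.resize(im[190:320,190:390],None,fx=4,fy=4))
cv2.imwrite("pics/top2.png",camera("top"))
go((.490,-.091,.167),.07+np.pi/2)
go((.490,-.091,.167),.07)
```

```text
pos [0.5058 0.2028 0.1753] q [ 0.16  0.17  1.74 -0.    1.23  0.83] F [ 1.3 -0.6 -2.6] M [ 0.01 -0.05 -0.05] open 0.155 g 58.6 t 5.05
rot [ 0.005 -0.002 -0.741] shift [-240.   170.2    8. ]
pos [0.5058 0.2028 0.1753] q [ 0.16  0.17  1.74 -0.    1.23  0.83] F [ 1.3 -0.6 -2.6] M [ 0.01 -0.05 -0.05] open 0.155 g 58.6 t 5.05
rot [ 0.002 -0.005  0.83 ] shift [-240.   170.2    8. ]
```

View pics/crop3.png

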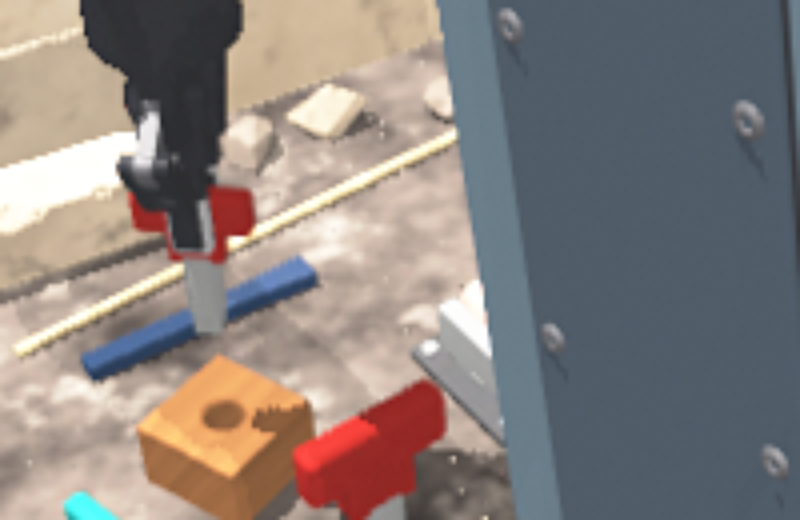

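Request:
servo_tool:
  commands: "0 0 0 -40 28 0 0;0 0 0 -40 28 0 0;0 0 0 -40 28 0 0;0 0 0 -40 28 0 0;0 0 0 -40 28 0 0"

```text
time_s: 5.68
eef_pos: [0.4886, -0.0425, 0.1715]
eef_rot: [-0.0, 0.9, 0.435, -0.0]
wrist_force: [1.1, -0.1, -2.0]
opening: 0.153
grasp_force: 58.9
```

Request:
servo_tool:
  commands: "0 0 0 -40 30 0 0;0 0 -0.15 0 0 0 0;0 0 -0.15 0 0 0 0;0 0 -0.15 0 0 0 0;0 0 -0.15 0 0 0 0"

```text
time_s: 6.3
eef_pos: [0.4874, -0.0909, 0.1714]
eef_rot: [-0.001, 0.73, 0.683, -0.0]
wrist_force: [1.0, -0.0, -3.4]
opening: 0.157
grasp_force: 58.9
```

Request:
servo_tool:
  commands: "0 0 -0.14 0 0 0 0;0 0 0 0 0 0 0;0 0 0 0 0 0 0"

```text
time_s: 6.68
eef_pos: [0.4878, -0.091, 0.1719]
eef_rot: [-0.0, 0.683, 0.73, -0.0]
wrist_force: [-0.0, -0.8, -2.1]
opening: 0.156
grasp_force: 58.9
```

Run:
```python
from h import *
im=cv2.imread("pics/top0.png");hsv=cv2.cvtColor(im,cv2.COLOR_BGR2HSV)
b=cv2.resize(im[240:275,335:372],None,fx=8,fy=8,interpolation=cv2.INTER_CUBIC);h=cv2.cvtColor(b,cv2.COLOR_BGR2HSV)
m=(~((h[...,0]>95)&(h[...,0]<130)&(h[...,1]>120)&(h[...,2]>90))).astype(np.uint8)
for c in cv2.findContours(m,0,1)[0]:
    if cv2.contourArea(c)>3000:
        e=cv2.minEnclosingCircle(c);p=(335+(e[0][0]+.5)/8-.5,240+(e[0][1]+.5)/8-.5);print(cv2.contourArea(c),e[1]/8,p,onz("top",p,.047),onz("top",p,.05))
go((.490,-.091,.14),.07+np.pi/2)
for n in("scene","top"): cv2.imwrite(f"pics/{n}3.png",camera(n))
a=cv2.imread("pics/top3.png")[215:300,310:395];s=cv2.imread("pics/scene3.png")[170:290,300:420]
cv2.imwrite("pics/crop4.png",np.hstack([cv2.resize(a,(400,400)),cv2.resize(s,(400,400))]))
```

```text
6652.5 6.046263694763184 (352.7417755126953, 256.2145404815674) [ 0.49034045 -0.09098777  0.047     ] [ 0.49002701 -0.09077997  0.05      ]
pos [ 0.4878 -0.091   0.1719] q [-0.42  0.07  1.86 -0.    1.21 -0.49] F [-0.  -0.8 -2.1] M [-0.06  0.04  0.02] open 0.156 g 58.9 t 6.675
rot [-0.001 -0.    -0.004] shift [-0.2  2.2 31.9]
```

View pics/crop4.png

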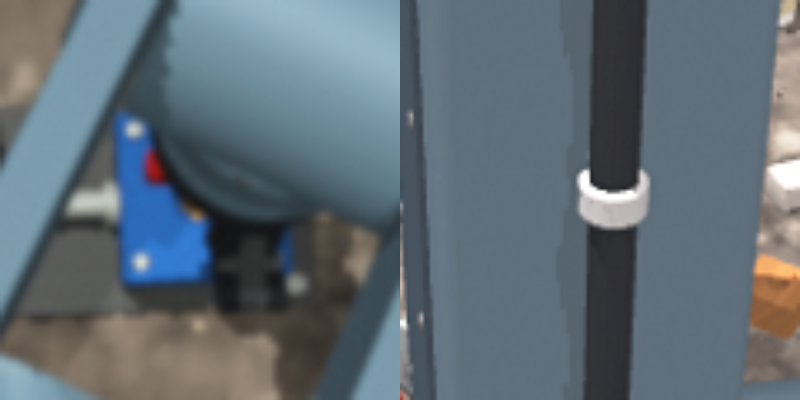

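Both views are blocked by the arm: only a corner of the blue housing and a red wing end at crop (155,165) show. I rely on the measured well position (0.4902, -0.091) and the force readings.

Request:
servo_tool:
  commands: "0 0 0 0.5 2.4 10 0;0 0 0 0 0 20 0;0 0 0 0 0 15 0;0 0 0 0 0 7 0;0 0 0 0 0 3 0"

```text
time_s: 7.4
eef_pos: [0.4904, -0.0904, 0.1168]
eef_rot: [-0.0, 0.682, 0.731, -0.0]
wrist_force: [0.0, 0.1, -2.7]
opening: 0.155
grasp_force: 59.0
```

Request:
servo_tool:
  commands: "0 0 0 0 0 3 0;0 0 0 0 0 2 0;0 0 0 0 0 2 0;0 0 0 0 0 1 0"

```text
time_s: 7.9
eef_pos: [0.4906, -0.0904, 0.1093]
eef_rot: [0.0, 0.682, 0.731, 0.0]
wrist_force: [0.4, -0.8, -2.4]
opening: 0.154
grasp_force: 59.0
```

Run:
```python
from h import *
go((.490,-.0905,.0904),.07+np.pi/2)
```

```text
pos [ 0.4906 -0.0904  0.1093] q [-0.42  0.16  1.9   0.    1.08 -0.49] F [ 0.4 -0.8 -2.4] M [-0.02  0.01 -0.02] open 0.154 g 59.0 t 7.9
rot [ 0.     0.    -0.001] shift [-0.  -0.6 18.9]
```

Request:
servo_tool:
  commands: "0 0 0 0 0 3 0;0 0 0 0 0 3 0;0 0 0 0 0 2 0;0 0 0 0 0 1 0"

```text
time_s: 8.4
eef_pos: [0.4904, -0.0904, 0.1]
eef_rot: [-0.0, 0.682, 0.731, -0.0]
wrist_force: [-0.1, -0.3, -2.2]
opening: 0.153
grasp_force: 59.0
```

Request:
servo_tool:
  commands: "0 0 0 0 0 2 0;0 0 0 0 0 2 0;0 0 0 0 0 1.5 0;0 0 0 0 0 1 0"

```text
time_s: 8.9
eef_pos: [0.4908, -0.0909, 0.0939]
eef_rot: [0.001, 0.682, 0.731, -0.0]
wrist_force: [0.4, -2.6, -1.3]
opening: 0.155
grasp_force: 59.2
```

Run:
```python
from h import *
go((.490,-.0905,.0904),.07+np.pi/2)
```

```text
pos [ 0.4908 -0.0909  0.0939] q [-0.42  0.19  1.91 -0.    1.05 -0.49] F [ 0.4 -2.6 -1.3] M [-0.59 -0.03 -0.01] open 0.155 g 59.2 t 8.9
rot [ 0.001  0.001 -0.001] shift [ 0.4 -0.8  3.5]
```

Request:
servo_tool:
  commands: "0 0 0 -0.8 0 1 0;0 0 0 0 0 1 0;0 0 0 0 0 0.5 0;0 0 0 0 0 0 0"

```text
time_s: 9.4
eef_pos: [0.4905, -0.0911, 0.0912]
eef_rot: [-0.0, 0.682, 0.731, 0.0]
wrist_force: [1.0, -2.2, -3.4]
opening: 0.153
grasp_force: 59.0
```

Request:
servo_tool:
  commands: "0 0 0 0 0 0.5 0;0 0 0 0 0 0.5 0;0 0 0 0 0 0 0"

```text
time_s: 9.78
eef_pos: [0.4906, -0.0912, 0.0902]
eef_rot: [-0.0, 0.682, 0.731, 0.0]
wrist_force: [0.7, 0.0, -2.2]
opening: 0.153
grasp_force: 59.1
```

Run:
```python
from h import *
go((.490,-.0905,.0904),.07+np.pi/2)
```

```text
pos [ 0.4906 -0.0912  0.0902] q [-0.42  0.19  1.91  0.    1.04 -0.49] F [ 0.7  0.  -2.2] M [-0.15 -0.13 -0.01] open 0.153 g 59.1 t 9.775
rot [-0.    -0.    -0.001] shift [ 0.7 -0.5 -0.2]
```

Request:
servo_tool:
  commands: "0 0 0 0 0 0.5 0;0 0 0 0 0 0.5 0;0 0 0 0 0 0 0"

```text
time_s: 10.15
eef_pos: [0.4906, -0.0913, 0.0893]
eef_rot: [0.0, 0.682, 0.731, -0.0]
wrist_force: [0.5, -0.9, -1.3]
opening: 0.157
grasp_force: 59.2
```

Request:
servo_tool:
  commands: "0 0 0 0 0 0.5 0;0 0 0 0 0 0.5 0;0 0 0 0 0 0 0"

```text
time_s: 10.52
eef_pos: [0.4909, -0.0914, 0.089]
eef_rot: [0.0, 0.682, 0.731, 0.0]
wrist_force: [-2.5, -0.9, 6.0]
opening: 0.153
grasp_force: 60.3
```

Request:
servo_tool:
  commands: "0 0 0.06 0 0 0 0;0 0 0.06 0 0 0 0;0 0 0 0 0 0 0"

```text
time_s: 10.9
eef_pos: [0.4909, -0.0914, 0.0888]
eef_rot: [0.0, 0.725, 0.689, 0.0]
wrist_force: [-1.8, -0.1, 4.8]
opening: 0.154
grasp_force: 60.0
```

Request:
servo_tool:
  commands: "0 0 0.05 0 0 0 0;0 0 0.05 0 0 0 0;0 0 0 0 0 0 0"

```text
time_s: 11.28
eef_pos: [0.4908, -0.0913, 0.0886]
eef_rot: [0.0, 0.758, 0.652, 0.0]
wrist_force: [-1.9, 0.5, 5.6]
opening: 0.154
grasp_force: 60.1
```

Request:
servo_tool:
  commands: "0 0 0.05 0 0 0 0;0 0 0.05 0 0 0 0;0 0 0 0 0 0 0"

```text
time_s: 11.65
eef_pos: [0.4907, -0.0914, 0.088]
eef_rot: [0.0, 0.789, 0.614, -0.0]
wrist_force: [1.6, -2.7, -2.6]
opening: 0.153
grasp_force: 59.2
```

Request:
servo_tool:
  commands: "0 0 0.05 0 0 0 0;0 0 0.05 0 0 0 0;0 0 0 0 0 0 0"

```text
time_s: 12.02
eef_pos: [0.4903, -0.0912, 0.0878]
eef_rot: [-0.0, 0.819, 0.574, -0.0]
wrist_force: [0.4, -2.1, -4.7]
opening: 0.151
grasp_force: 59.0
```

The force dropped, so the tang has found the socket. I lower it.

Request:
servo_tool:
  commands: "0 0 0 0 0 1 0;0 0 0 0 0 1 0;0 0 0 0 0 0 0"

```text
time_s: 12.4
eef_pos: [0.4904, -0.0912, 0.0861]
eef_rot: [-0.0, 0.82, 0.573, -0.0]
wrist_force: [0.3, -2.2, -2.9]
opening: 0.154
grasp_force: 59.1
```

Request:
servo_tool:
  commands: "0 0 0 0 0 1 0;0 0 0 0 0 1 0;0 0 0 0 0 0 0"

```text
time_s: 12.78
eef_pos: [0.4904, -0.0912, 0.0841]
eef_rot: [-0.0, 0.82, 0.573, -0.0]
wrist_force: [0.1, -1.5, -2.5]
opening: 0.156
grasp_force: 59.1
```

Dropping freely. Full home is at about TCP z = 0.075.

Request:
servo_tool:
  commands: "0 0 0 0 0 2 0;0 0 0 0 0 2 0;0 0 0 0 0 1.5 0;0 0 0 0 0 1 0;0 0 0 0 0 0 0"

```text
time_s: 13.4
eef_pos: [0.4905, -0.0913, 0.0776]
eef_rot: [-0.0, 0.82, 0.573, -0.0]
wrist_force: [-0.2, -2.3, -4.0]
opening: 0.151
grasp_force: 58.9
```

Request:
servo_tool:
  commands: "0 0 0 0 0 1 0;0 0 0 0 0 1 0;0 0 0 0 0 0.5 0;0 0 0 0 0 0 0"

```text
time_s: 13.9
eef_pos: [0.4908, -0.0914, 0.0763]
eef_rot: [0.0, 0.82, 0.573, -0.0]
wrist_force: [-4.8, -1.3, 7.9]
opening: 0.157
grasp_force: 60.6
```

Request:
servo_tool:
  commands: "0 0 0 0 0 0.5 0;0 0 0 0 0 0.5 0;0 0 0 0 0 0 0"

```text
time_s: 14.28
eef_pos: [0.491, -0.0914, 0.0762]
eef_rot: [0.0, 0.82, 0.573, -0.0]
wrist_force: [-7.4, -0.4, 17.2]
opening: 0.153
grasp_force: 61.8
```

Request:
servo_tool:
  commands: "0 0 0 0 0 -0.6 0;0 0 0.1 0 0 0 0;0 0 0.1 0 0 0 0;0 0 0.1 0 0 0 0;0 0 0.1 0 0 0 0"

```text
time_s: 14.9
eef_pos: [0.491, -0.0917, 0.0763]
eef_rot: [0.001, 0.918, 0.397, 0.0]
wrist_force: [-4.7, -2.1, 10.4]
opening: 0.152
grasp_force: 60.9
```

Request:
servo_tool:
  commands: "0 0 0.1 0 0 0 0;0 0 0.1 0 0 0 0;0 0 0.1 0 0 0 0;0 0 0.1 0 0 0 0;0 0 0 0 0 0 0"

```text
time_s: 15.52
eef_pos: [0.4907, -0.0917, 0.0763]
eef_rot: [0.0, 0.978, 0.208, -0.0]
wrist_force: [-5.9, -2.3, 12.0]
opening: 0.154
grasp_force: 61.0
```

Run:
```python
from h import *
go((.490,-.0905,.0762),.07)
```

```text
pos [ 0.4907 -0.0917  0.0763] q [-0.42  0.22  1.91 -0.    1.01  0.73] F [-5.9 -2.3 12. ] M [-0.57  1.3  -0.02] open 0.154 g 61.0 t 15.525
rot [0.001 0.    0.349] shift [-0.2 -1.3  0.1]
```

Request:
servo_tool:
  commands: "0 0 0.1 0 0 0 0;0 0 0.1 0 0 0 0;0 0 0.05 0 0 0 0;0 0 0 0 0 0 0"

```text
time_s: 16.02
eef_pos: [0.4906, -0.0916, 0.0763]
eef_rot: [0.0, 0.996, 0.085, -0.0]
wrist_force: [-6.7, -1.9, 12.5]
opening: 0.155
grasp_force: 61.1
```

Run:
```python
from h import *
go((.490,-.0905,.0762),.07)
```

```text
pos [ 0.4906 -0.0916  0.0763] q [-0.42  0.22  1.91 -0.    1.01  0.98] F [-6.7 -1.9 12.5] M [-0.52  1.44  0.04] open 0.155 g 61.1 t 16.025
rot [0.001 0.001 0.1  ] shift [-0.4 -1.2  0.1]
```

Request:
servo_tool:
  commands: "0 0 0.05 0 0 0 0;0 0 0.05 0 0 0 0;0 0 0 0 0 0 0"

```text
time_s: 16.4
eef_pos: [0.4905, -0.0916, 0.0763]
eef_rot: [0.0, 0.999, 0.035, -0.0]
wrist_force: [-6.2, -2.0, 12.4]
opening: 0.152
grasp_force: 61.2
```

Run:
```python
from h import *
go((.490,-.0905,.0762),.07)
```

```text
pos [ 0.4905 -0.0916  0.0763] q [-0.42  0.22  1.91 -0.    1.01  1.08] F [-6.2 -2.  12.4] M [-0.46  1.39  0.07] open 0.152 g 61.2 t 16.4
rot [ 0.001  0.001 -0.   ] shift [-0.5 -1.1  0.1]
```

Request:
servo_tool:
  commands: "0 0 0.05 0 0 0 0;0 0 0.03 0 0 0 0;0 0 0 0 0 0 0"

```text
time_s: 16.77
eef_pos: [0.4905, -0.0915, 0.0762]
eef_rot: [0.0, 1.0, -0.005, -0.0]
wrist_force: [-7.4, -2.3, 12.8]
opening: 0.151
grasp_force: 61.3
```

Run:
```python
from h import *
go((.490,-.0905,.0762),.07)
```

```text
pos [ 0.4905 -0.0915  0.0762] q [-0.42  0.22  1.91 -0.    1.01  1.16] F [-7.4 -2.3 12.8] M [-0.47  1.48  0.09] open 0.151 g 61.3 t 16.775
rot [ 0.001  0.001 -0.08 ] shift [-0.5 -1.   0. ]
```

Request:
servo_tool:
  commands: "0 0 0.04 0 0 0 0;0 0 0.04 0 0 0 0;0 0 0 0 0 0 0"

```text
time_s: 17.15
eef_pos: [0.4903, -0.0916, 0.0762]
eef_rot: [0.0, 0.999, -0.045, -0.001]
wrist_force: [-7.8, -2.7, 13.7]
opening: 0.159
grasp_force: 61.4
```

Run:
```python
from h import *
go((.490,-.0905,.0762),.07)
```

```text
pos [ 0.4903 -0.0916  0.0762] q [-0.42  0.22  1.91 -0.    1.01  1.24] F [-7.8 -2.7 13.7] M [-0.59  1.7   0.2 ] open 0.159 g 61.4 t 17.15
rot [ 0.001  0.001 -0.159] shift [-0.3 -1.1  0. ]
```

Request:
servo_tool:
  commands: "0 0 0.04 0 0 0 0;0 0 0.04 0 0 0 0;0 0 0 0 0 0 0"

```text
time_s: 17.52
eef_pos: [0.4902, -0.0915, 0.0762]
eef_rot: [0.001, 0.996, -0.084, -0.001]
wrist_force: [-7.5, -2.0, 14.5]
opening: 0.154
grasp_force: 62.0
```

Run:
```python
from h import *
go((.490,-.0905,.0762),.07)
im=camera("top");cv2.imwrite("pics/crop5.png",cv2.resize(im[220:300,270:390],None,fx=5,fy=5,interpolation=cv2.INTER_CUBIC))
```

```text
pos [ 0.4902 -0.0915  0.0762] q [-0.42  0.22  1.91 -0.    1.01  1.32] F [-7.5 -2.  14.5] M [-0.5   1.78  0.59] open 0.154 g 62.0 t 17.525
rot [ 0.001  0.002 -0.239] shift [-0.3 -1.   0. ]
```

View pics/crop5.png

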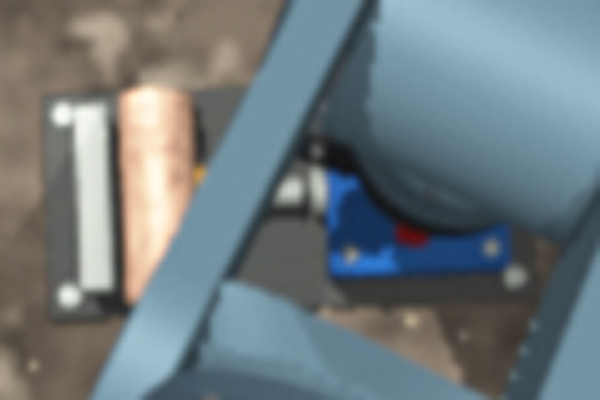

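The crop shows the brass pad against the copper tube at (200,175), and the torque of 0.59 Nm means the stop is reached. I release.

Request:
servo_tool:
  commands: "0 0 -0.03 0 0 -0.8 0;0 0 0 0 0 0 0.4;0 0 0 0 0 0 0.8;0 0 0 0 0 0 1;0 0 0 0 0 0 1"

```text
time_s: 18.2
eef_pos: [0.4907, -0.0911, 0.0756]
eef_rot: [-0.0, 0.998, -0.07, 0.0]
wrist_force: [-0.4, -0.2, -0.5]
opening: 0.982
grasp_force: 0.0
```

Request:
servo_tool:
  commands: "0 0 0 0 0 0 1;0 0 0 0 0 0 1;0 0 0 0 0 -10 1;0 0 0 0 0 -20 1;0 0 0 0 0 -30 1"

```text
time_s: 18.82
eef_pos: [0.4901, -0.091, 0.1362]
eef_rot: [-0.0, 0.998, -0.07, -0.001]
wrist_force: [0.7, 0.4, 0.3]
opening: 1.001
grasp_force: 0.0
```

Request:
servo_tool:
  commands: "0 0 0 0 0 -30 1;0 0 0 -20 0 -30 1;0 0 0 -20 -40 0 1;0 0 0 0 -50 0 1;0 0 0 0 -50 0 1"

```text
time_s: 19.45
eef_pos: [0.4708, 0.0541, 0.1969]
eef_rot: [0.0, 0.998, -0.071, 0.001]
wrist_force: [1.0, 0.6, -0.7]
opening: 1.001
grasp_force: 0.0
```

Request:
servo_tool:
  commands: "0 0 0 0 -50 0 1;0 0 0 0 -50 0 1;0 0 0 0 -50 0 1;0 0 0 0 -40 0 1;0 0 0 0 0 0 1"

```text
time_s: 20.08
eef_pos: [0.497, 0.2435, 0.1963]
eef_rot: [-0.0, 0.998, -0.068, 0.0]
wrist_force: [-0.2, 0.0, 0.4]
opening: 1.002
grasp_force: 0.0
```

Run:
```python
from h import *
go((.490,-.0905,.0762),.07)
a=camera("top")[215:295,265:385];s=camera("scene")
cv2.imwrite("pics/top9.png",a);cv2.imwrite("pics/scene9.png",s)
cv2.imwrite("pics/crop6.png",np.hstack([cv2.resize(a,(400,267),interpolation=cv2.INTER_CUBIC),cv2.resize(s[200:320,280:460],(400,267),interpolation=cv2.INTER_CUBIC)]))
```

```text
pos [0.497  0.2435 0.1963] q [0.24 0.17 1.7  0.   1.28 1.95] F [-0.2  0.   0.4] M [-0.04  0.02  0.05] open 1.002 g 0.0 t 20.075
rot [-0.001 -0.001 -0.207] shift [ 38.4 331.9 119.9]
```

View pics/crop6.png

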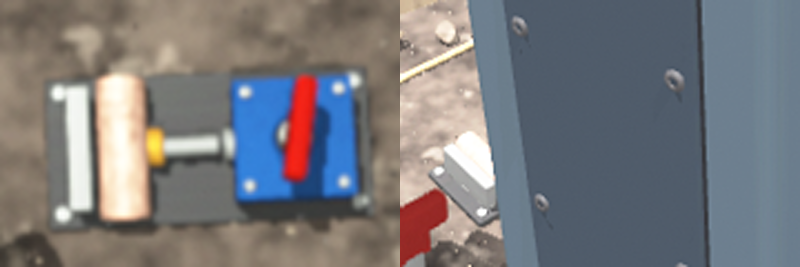

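The top crop shows the brass pad touching the tube at (155,147) and the key standing upright on the well axis at (298,128). The fingers are clear, so I hand in.

```bash
python3 -c "
from bench import *
print(hand_in())"
```

```text
the job is handed in; nothing more can be done
None
```

The job is handed in at about 20 s: the red key stands in the socket with about 13 mm of drop measured (14 mm nominal). It was turned clockwise to the stop with the clamp pad against the copper tube, and the robot is clear; the verdict was not reported.

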